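Unclamp the chocolate mould

TASK

The set chocolate mould is still held in the clamp stand by the stand's screw. Wind the crank back (anticlockwise seen from above) until the drag suddenly drops away and it turns lightly, and stop there, within a quarter of a turn; then lift the freed mould out, without ever prising at it while it is held, and set it down gently, upright, on the wire cooling rack. Be gentle with the crank and leave the other things on the bench alone.

Things in the scene. Friction and masses are not known exactly. Their poses are not given: they have to be found in the camera images.
- stand: Fixed aluminium clamp stand, 130 (x) x 260 (y) x 90 mm high, origin at the centre of its underside. Crank on its +y half; in its -y half a mould pocket 106 x 46 mm, 25 mm deep (3 mm free round the mould), centred 75 mm from the origin. A level 10 mm screw bolt reaches from the crank side into a channel in the mould's foot and stops it after 3 mm of lift.
- crank_axis (a point): Fixed point on the crank's vertical turning axis, at the height of the middle of the knob (136 mm above the bench).
- knob_mid (a point): Middle of the crank's upright black knob, 18 mm diameter, 40 mm tall, which spins freely on its pin 45 mm from the crank axis, so a grip on it need not turn with the crank. The steel crank arm (14 mm wide) under it has its top 20 mm below this point.
- tab (a joint): Slip of the small steel guard peg standing on the crank's hub (peg 6 mm thick, 24 mm from the axis), in rad. It reads 0 while the hub turns with the crank, and also just after the let-go; the peg is pushed out of place (value grows) only if the crank is wound on about 2.4 rad or more after the let-go.
- mould_mid (a point): Centre of the steel mould: a block 100 mm long (its x), 40 wide (its y), 80 high, about 0.45 kg, standing in the pocket, underside 65 mm and top 145 mm above the bench. Point half-way up. Grip it along its y axis; in the pocket only what is above the stand's top (from 15 mm under this point up) can be gripped.
- mould: The same mould, origin at the centre of its underside.
- rack_top (a point): Centre of the top of the wire cooling rack, fixed to the bench, 200 (x) x 180 (y) mm, top 25 mm above the bench.
- rack: The same rack, origin under its centre at bench height.
- knob: The same knob, origin at its foot. Turned anticlockwise from above it draws the bolt out: the drag is about 8 N at the knob (4 to 6 N at a pause) for an unknown number of turns, 1.1 to 2.8, then falls at once to under 1.5 N when the thread lets go; the bolt is then clear of the mould. Clockwise only screws it tighter. It bears a squeeze of up to 60 N a finger.
- giftbox: Bystander: yellow carton 160 x 110 x 30 mm, origin under its centre.
- bowl: Bystander: steel bowl 140 mm across, 70 mm high.
- jar: Bystander: amber glass jar 70 mm across, 100 mm high.
- spatula: Bystander: spatula lying on the bench.
Mind the look-alikes: they are no part of the job. Leave any green look-alike of the mould alone.

How it is judged:
By the outcome, as a careful person would: the job done as asked, in the order asked, and still so for the second after the job is handed in, with the robot touching nothing.
It also fails if it takes over 72 s, if anything falls off the work surface, if the arm or the gripper's body presses on something with over 40 N, if the wrist force passes 120 N, or if a joint passes its speed limit or range.

ROBOT

A 6-joint arm with a two-finger parallel gripper is mounted at the origin on the work surface. World frame = base frame: x ahead of the robot, y to its left, z up, the work surface at z = 0. Lengths are in m, angles in degrees, forces in N, time in s.
With the tool pointing down it reaches from about 0.375 to 0.9 m from the base axis. Payload 3.1 kg.
Tool frame: the origin (TCP) lies midway between the tips of the shut fingers; the grasp point (between the pads) lies 19 mm behind it; z points along the fingers, y is the line along which they close (so a half turn about z gives the same grasp; the last joint's range is limited). The gripper opens to 87 mm and grips with 3 to 60 N. Pads are 19 mm wide; open, the fingers measure 117 mm over their backs; the gripper's body (75 mm by 190 mm) begins 51 mm behind the grasp point.
Start: joints at [66.778, 30.224, 82.088, -0, 67.689, -10.227], TCP at [0.14, 0.609, 0.223] pointing down, gripper open.
Joint ranges: [-176.69, 176.69], [-43.24, 126.21], [12.49, 139.97], [-82, 262], [0, 151.66], [-163.58, 163.58]. Speed limits (degrees/s): [159.86, 159.86, 180, 180, 180, 180].

INTERFACE

Orientations are given as a 3x3 rotation matrix whose columns are the frame's x, y, z axes.
In Python, from rig import read_state, capture, camera_info, hand_in gives the robot as it stands.
- The arm moves only by the tool drive_tool, never from a script. Its argument "motion" is a list of rows, each a list of 2 entries, a list of its own where there are three numbers: the shift along the tool's x, y, z in mm, then the turn, a rotation vector about the tool's x, y, z in rad. A call has 1 to 5 rows; each row shifts and turns the commanded pose from where the row before left it, along the tool's axes as they then stand; what a row does not reach is not made up. A row lasts 1/10 s, in which the tool goes at most 50 mm and 8.59 degrees, less where a joint would pass 70% of its speed; a pose out of reach is approached as far as the arm can. A call is refused whole if a number of a shift passes 50 or a number of a turn 0.15, either way. A call with a gripper value outside its range is refused whole. "gripper" is the opening, from 0 (shut) to 1 (fully open), set as the call begins (left out, the last holds). The fingers move at their own pace and stop on an object; the grip force is fixed at half the most. Time passes only in rows, so rows that do not move let the fingers close. It gives the time, the measured TCP pose, the force, the opening and the grip force at its end, in the units of the state.
- read_state(): the state, without advancing time (a new reading comes with each control period).
- capture(name): name is "scene" or "side" or "wrist"; returns the picture (420x560x3 uint8, red, green, blue); there is no depth.
- camera_info(name): a dict with "fovy" (degrees; the focal length in pixels is half the picture's height over the tangent of half this angle, whatever the lens; pixels are square), "cx", "cy" (the principal point, pixels), "xyz" and "orientation" of the camera in the world; the wrist camera has in their place "T_tool_cam" (4x4, takes a point from camera to tool coordinates, whose origin is the TCP and whose axes are the flange's). Camera axes: x right, y down, z forward; pixel columns grow to the right and rows downward; lengths in m; the calibration is good to about 2 mm. A picture is of the moment at which its call begins: read the wrist's pose just before it. camera_info takes no time and is no camera call.
- hand_in(): hands the job in; it is judged then, once.
The state is a dict: "time_s": time; "joint_positions": joint angles; "qvel": joint speeds; "tau": joint torques, N m; "position": TCP position; "tcp_rot": TCP orientation; "force": force on the tool from outside, world axes, zero at the start; "moment": the same for the moment, N m; "opening": opening from 0.0 (shut) to 1.0 (fully open); "grasp_force": force on a finger pad.
Only numpy, scipy, OpenCV 4.12 (cv2) and the standard library are available. Lean on these libraries where they do the work, as an engineer would, in place of code of your own. Each camera call takes 0.05 s, during which the arm holds its last target. There are 200 camera calls.

## Working session

There is one attempt and no reset: what is moved stays moved. The work goes in short steps, Python scripts to look and compute and a tool call to move; the robot and the scene stay as the last step left them, time stands still between calls to the robot, and variables do not carry over. Pictures are saved under pics/ and viewed, at most 10 in all, crops included, and the job is handed in when it is done.

Besides the shell and the picture viewer there is one more tool, called after ">>>" as a command line: name --argument value ..., lists and objects as JSON in quotes. drive_tool: Moves the arm, as the interface text tells. Its arguments: {"type":"object","properties":{"motion":{"type":"array","items":{"type":"array"}},"gripper":{"type":"number"}},"required":["motion"]}

```bash
mkdir -p pics; ls; python3 - <<'E'
from rig import *
import cv2
for n in ("scene","side"):
    cv2.imwrite(f"pics/{n}0.png",capture(n)[:,:,::-1]); print(n,camera_info(n))
print(camera_info("wrist")); print(read_state())
E
```

```text
pics
scene {'fovy': 50.1180762673436, 'cx': 275.0387941364451, 'cy': 209.67836686852445, 'xyz': array([1.05004995, 0.73662391, 0.73883556]), 'orientation': array([[-0.81170706,  0.35278375, -0.46548392],
       [ 0.58388506,  0.50990072, -0.63172739],
       [ 0.01448743, -0.78456669, -0.61987517]])}
side {'fovy': 43.665867434875224, 'cx': 283.21144810158324, 'cy': 200.67058975913636, 'xyz': array([ 0.25291686, -0.74112778,  1.09778828]), 'orientation': array([[ 0.93481689, -0.26580625,  0.23550886],
       [-0.35508919, -0.70967178,  0.60850442],
       [ 0.00538971, -0.65246686, -0.75779809]])}
{'fovy': 58.72691950622927, 'cx': 277.4775068075828, 'cy': 210.51167377637515, 'T_tool_cam': array([[-1.08965155e-03, -9.55572166e-01, -2.94755233e-01,
         8.13907727e-02],
       [ 9.99999351e-01, -1.13941820e-03, -2.89909579e-06,
         1.08931073e-04],
       [-3.33079182e-04, -2.94755045e-01,  9.55572788e-01,
        -1.61574135e-01],
       [ 0.00000000e+00,  0.00000000e+00,  0.00000000e+00,
         1.00000000e+00]])}
{'time_s': 0.1, 'joint_positions': array([ 6.67766868e+01,  3.02738832e+01,  8.21494079e+01,  2.72589308e-04,
        6.76879371e+01, -1.02291222e+01]), 'qvel': array([-0.10704292, -0.0773042 , -0.18276359,  0.05785616,  0.05206634,
        0.06825766]), 'tau': array([-5.41009940e-04, -4.40984774e+01, -1.77150321e+01,  6.34813984e-02,
        5.34253882e-02, -5.70474117e-05]), 'position': array([0.14025973, 0.60838669, 0.22166485]), 'tcp_rot': array([[-9.74392325e-01,  2.24853294e-01, -7.69528544e-04],
       [ 2.24854340e-01,  9.74390758e-01, -1.78226684e-03],
       [ 3.49072931e-04, -1.90965896e-03, -9.99998116e-01]]), 'force': array([ 0.30783667,  0.28319899, -0.00152176]), 'moment': array([0.04194163, 0.0450973 , 0.02894876]), 'grasp_force': 0.0, 'opening': 0.9988252063675453}
```

View pics/scene0.png

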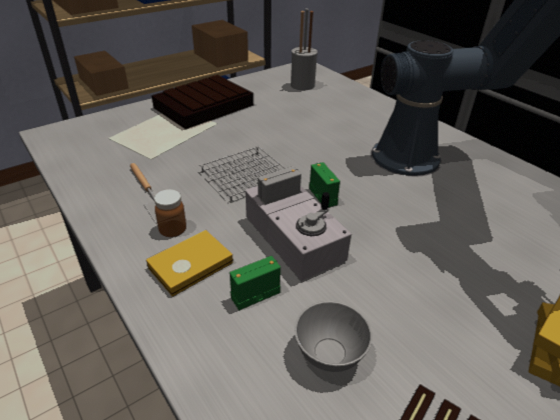

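View pics/side0.png

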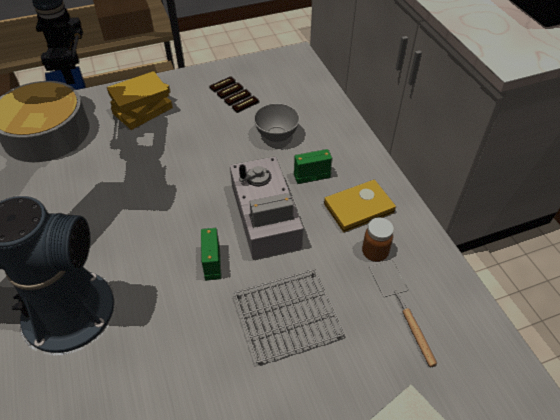

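The scene view shows the stand, with its knob near (325,200), the mould near (280,186) and the rack near (245,173). In the side view the knob is near (243,171), the mould near (272,208) and the rack near (288,315). Green look-alikes sit either side of the stand. I'll enlarge both.

```bash
python3 - <<'E'
import cv2,numpy as np
a=cv2.imread("pics/scene0.png")[160:280,240:360]; b=cv2.imread("pics/side0.png")[150:260,220:310]
A=cv2.resize(a,None,fx=3.3,fy=3.3,interpolation=cv2.INTER_CUBIC);B=cv2.resize(b,None,fx=4.4,fy=4.4,interpolation=cv2.INTER_CUBIC)
c=np.zeros((490,796,3),np.uint8);c[:A.shape[0],:396]=A;c[:484,400:796]=B
cv2.imwrite("pics/crop0.png",c)
E
```

```text
(no output)
```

View pics/crop0.png

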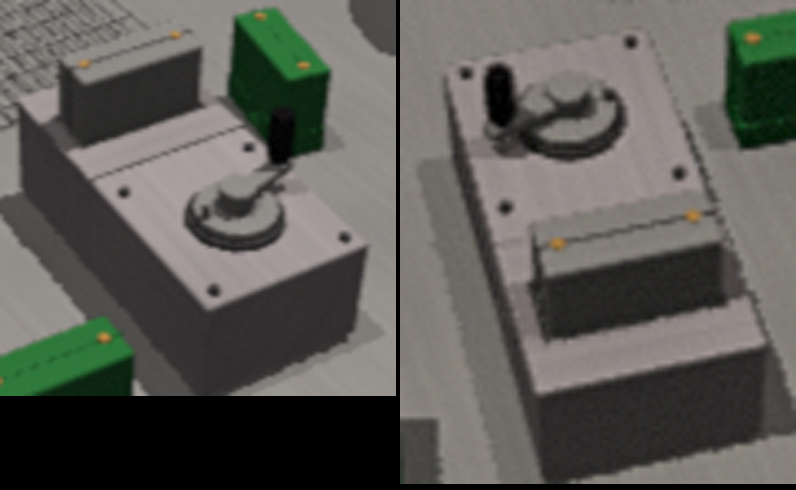

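Pixel readings from the crop are in the code below (stand corners, spots, knob, hub). Rack corners in the side view: (235,295), (313,273), (343,335), (260,360).

```bash
cat > h.py <<'E'
from rig import *
import numpy as np, cv2
from scipy.optimize import least_squares
def P(n,p,info=None,T=None):
    i=info or camera_info(n); f=210/np.tan(np.radians(i['fovy']/2))
    if n=="wrist":
        M=T@i['T_tool_cam']; R=M[:3,:3]; c=M[:3,3]
    else: R=i['orientation'];c=i['xyz']
    q=(np.atleast_2d(p)-c)@R
    return np.c_[i['cx']+f*q[:,0]/q[:,2],i['cy']+f*q[:,1]/q[:,2]]
def tool():
    s=read_state(); T=np.eye(4);T[:3,:3]=s['tcp_rot'];T[:3,3]=s['position'];return T
def Z(a):return np.array([[np.cos(a),-np.sin(a),0],[np.sin(a),np.cos(a),0],[0,0,1]])
E
python3 - <<'E'
from h import *
A=lambda l:np.array([(240+x/3.3,160+y/3.3) for x,y in l]);B=lambda l:np.array([(220+(x-400)/4.4,150+y/4.4) for x,y in l])
sc=A([(365,243),(210,305),(20,103)]);sd=B([(450,72),(640,30),(538,392),(765,347)])
c=np.array([(-.065,.13,.09),(.065,.13,.09),(-.065,-.13,.09),(.065,-.13,.09)])
pose=lambda v,p:p@Z(v[2]).T+[v[0],v[1],0]
f=lambda v:np.r_[(P("scene",pose(v,c[[0,1,3]]))-sc).ravel(),(P("side",pose(v,c))-sd).ravel()]
r=least_squares(f,[.4,0,0]);v=r.x;print("stand",v,np.degrees(v[2]),r.fun.round(1))
tri=lambda a,b:least_squares(lambda p:np.r_[(P("scene",p)-A([a])).ravel(),(P("side",p)-B([b])).ravel()],[v[0],v[1],.12])
loc=lambda p:(p-[v[0],v[1],0])@Z(v[2])
for n,a,b in [("knob",(282,135),(499,95)),("hubtop",(240,187),(570,92)),("spot-",(175,34),(558,243)),("spot+",(84,64),(693,216))]:
    t=tri(a,b);print(n,t.x.round(4),t.fun.round(1),"local",loc(t.x).round(4))
print("mould nominal",pose(v,np.array([0,-.075,.105])))
rc=np.array([(235,295),(313,273),(343,335),(260,360)]);k=np.array([(-.1,.09,.025),(.1,.09,.025),(.1,-.09,.025),(-.1,-.09,.025)])
r=least_squares(lambda u:(P("side",pose(u,k))-rc).ravel(),[.4,-.3,0]);print("rack",r.x,r.fun.round(1))
E
```

```text
stand [ 0.52628106  0.10315791 -0.09014128] -5.164715111432619 [ 1.  -0.5 -1.6  1.2 -1.9 -1.4 -2.8 -1.4  0.6 -0.8 -0.6  0.9  0.  -0.3]
knob [0.4881 0.1602 0.1359] [-0.6  0.2 -0.7 -0.2] local [-0.0431  0.0533  0.1359]
hubtop [0.5314 0.1681 0.1158] [-1.3  0.3 -1.5 -0.5] local [-0.0007  0.0651  0.1158]
spot- [0.4819 0.0332 0.1462] [-0.5  0.1 -0.5 -0.1] local [-0.0379 -0.0736  0.1462]
spot+ [0.5573 0.0263 0.1453] [-0.5  0.1 -0.5 -0.1] local [ 0.0379 -0.0738  0.1453]
mould nominal [0.51952961 0.02846241 0.105     ]
rack [ 0.47578509 -0.20102035 -0.02265249] [-0.3 -1.2  1.1 -3.   1.2 -0.3 -1.9  3.4]
```

>>> drive_tool --motion '[[[0,0,0],[0,0,-0.136]],[[-15,-15,0],[0,0,0]],[[-32,-34,0],[0,0,0]],[[-32,-34,0],[0,0,0]],[[-32,-34,0],[0,0,0]]]'

```text
time_s: 0.6
position: [0.2408, 0.4809, 0.2221]
tcp_rot: [[-0.996, 0.089, -0.0], [0.089, 0.996, -0.001], [0.0, -0.001, -1.0]]
force: [2.2, 0.4, 0.0]
opening: 0.996
grasp_force: 0.0
```

>>> drive_tool --motion '[[[-32,-34,0],[0,0,0]],[[-32,-34,0],[0,0,0]],[[-32,-34,0],[0,0,0]],[[-32,-34,0],[0,0,0]],[[-32,-34,0],[0,0,0]]]'

```text
time_s: 1.1
position: [0.385, 0.2969, 0.2224]
tcp_rot: [[-0.996, 0.091, -0.0], [0.091, 0.996, -0.0], [0.0, -0.0, -1.0]]
force: [0.7, 0.7, -0.7]
opening: 1.002
grasp_force: 0.0
```

>>> drive_tool --motion '[[[-32,-34,0],[0,0,0]],[[-32,-34,0],[0,0,0]],[[-20,-25,0],[0,0,0]],[[0,0,0],[0,0,0]],[[0,0,0],[0,0,0]]]'

```text
time_s: 1.6
position: [0.4593, 0.1979, 0.2221]
tcp_rot: [[-0.996, 0.093, -0.002], [0.093, 0.996, 0.0], [0.002, 0.0, -1.0]]
force: [0.6, 0.0, 0.0]
opening: 1.001
grasp_force: 0.0
```

```bash
python3 - <<'E'
from h import *
T=tool();np.save("T1.npy",T);im=capture("wrist")
cv2.imwrite("pics/w1.png",cv2.resize(im[:,:,::-1],(800,600),interpolation=cv2.INTER_CUBIC))
print(T.round(4),read_state()['joint_positions'],read_state()['time_s'],read_state()['force'])
E
```

```text
[[-9.957e-01  9.280e-02 -1.600e-03  4.593e-01]
 [ 9.280e-02  9.957e-01  3.000e-04  1.979e-01]
 [ 1.600e-03  1.000e-04 -1.000e+00  2.221e-01]
 [ 0.000e+00  0.000e+00  0.000e+00  1.000e+00]] [ 1.05556918e+01  2.06896812e+01  9.97180330e+01  3.68696089e-02
  5.96887488e+01 -7.42340928e+01] 1.65 [-0.30068171  0.45578067 -0.98297147]
```

View pics/w1.png

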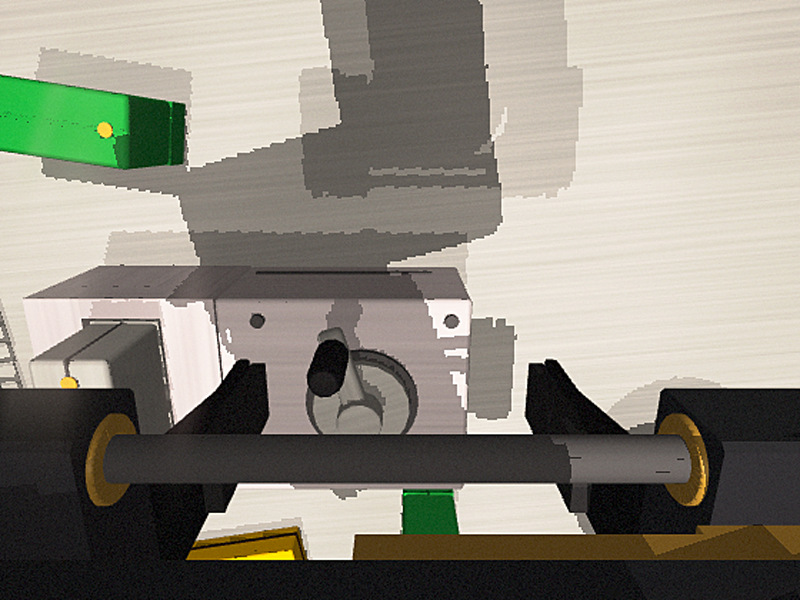

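The wrist view shows the knob's top at about (326,381) of 800x600, stand-top corners at (23,298) and (471,298), and a mould spot at (69,383).

```bash
python3 - <<'E'
from h import *
T=np.load("T1.npy")
def at(u,v,z):
    return least_squares(lambda p:(P("wrist",[p[0],p[1],z],T=T)-[u*.7,v*.7]).ravel(),[.5,.1]).x
for n,u,v,z in [("knobtop",326,381,.156),("corner--",23,298,.09),("corner-+",471,298,.09),("spot",69,383,.145)]:
    w=at(u,v,z);d=(T[:3,:3].T@(np.r_[w,z]-T[:3,3]))*1000;print(n,w.round(4),"tool mm",d.round(1))
E
```

```text
knobtop [0.4842 0.1625] tool mm [-28.2 -32.9  66.1]
corner-- [ 0.4465 -0.0166] tool mm [  -7.3 -214.7  132.1]
corner-+ [0.4707 0.2401] tool mm [ -7.6  43.1 132.1]
spot [0.4785 0.0345] tool mm [ -34.4 -160.9   77.1]
```

>>> drive_tool --motion '[[[-15,-17,0],[0,0,0]],[[-15,-17,20],[0,0,0]],[[0,0,30],[0,0,0]],[[0,0,30],[0,0,0]],[[0,0,14],[0,0,0]]]'

```text
time_s: 2.15
position: [0.4836, 0.163, 0.1263]
tcp_rot: [[-0.996, 0.089, -0.005], [0.089, 0.996, -0.0], [0.005, -0.001, -1.0]]
force: [0.3, 0.8, 0.1]
opening: 0.996
grasp_force: 0.0
```

>>> drive_tool --motion '[[[0,0,0],[0,0,0]],[[0,0,0],[0,0,0]],[[0,0,0],[0,0,0]],[[0,0,0],[0,0,0]],[[0,0,0],[0,0,0]]]' --gripper 0.0

```text
time_s: 2.65
position: [0.4869, 0.162, 0.1294]
tcp_rot: [[-0.996, 0.09, 0.002], [0.09, 0.996, 0.0], [-0.002, 0.0, -1.0]]
force: [0.1, -0.7, -0.1]
opening: 0.631
grasp_force: 0.0
```

>>> drive_tool --motion '[[[0,0,0],[0,0,0]],[[0,0,0],[0,0,0]],[[0,0,0],[0,0,0]],[[0,0,0],[0,0,0]],[[0,0,0],[0,0,0]]]'

```text
time_s: 3.15
position: [0.4862, 0.1609, 0.1285]
tcp_rot: [[-0.996, 0.089, -0.001], [0.089, 0.996, -0.002], [0.0, -0.002, -1.0]]
force: [0.3, -3.4, 1.1]
opening: 0.193
grasp_force: 30.0
```

```bash
python3 - <<'E'
from h import *
s=read_state();print(s['position'],s['force'],s['opening'],s['grasp_force'],s['joint_positions'])
th=195
for k in range(6):
    a=np.radians(th+12*np.arange(6)+60*k);p=45.*np.c_[-np.cos(a),np.sin(a)]
    print(th+60*k,[[[x,y,0],[0,0,0]] for x,y in np.diff(p,axis=0).round(1).tolist()])
cv2.imwrite("pics/sd2.png",cv2.resize(capture("side")[130:250,190:330,::-1],(700,600),interpolation=cv2.INTER_CUBIC))
E
```

```text
[0.48619942 0.16086101 0.12852676] [ 0.30193188 -3.42192322  1.14845511] 0.19342957473108724 30.012893637476736 [  5.8563898   29.7564011  103.26941979  -0.15078054  47.02195952
 -78.90621112]
195 [[[-3.4, -8.8, 0], [0, 0, 0]], [[-5.1, -7.9, 0], [0, 0, 0]], [[-6.7, -6.7, 0], [0, 0, 0]], [[-7.9, -5.1, 0], [0, 0, 0]], [[-8.8, -3.4, 0], [0, 0, 0]]]
255 [[[-9.3, -1.5, 0], [0, 0, 0]], [[-9.4, 0.5, 0], [0, 0, 0]], [[-9.1, 2.4, 0], [0, 0, 0]], [[-8.4, 4.3, 0], [0, 0, 0]], [[-7.3, 5.9, 0], [0, 0, 0]]]
315 [[[-5.9, 7.3, 0], [0, 0, 0]], [[-4.3, 8.4, 0], [0, 0, 0]], [[-2.4, 9.1, 0], [0, 0, 0]], [[-0.5, 9.4, 0], [0, 0, 0]], [[1.5, 9.3, 0], [0, 0, 0]]]
375 [[[3.4, 8.8, 0], [0, 0, 0]], [[5.1, 7.9, 0], [0, 0, 0]], [[6.7, 6.7, 0], [0, 0, 0]], [[7.9, 5.1, 0], [0, 0, 0]], [[8.8, 3.4, 0], [0, 0, 0]]]
435 [[[9.3, 1.5, 0], [0, 0, 0]], [[9.4, -0.5, 0], [0, 0, 0]], [[9.1, -2.4, 0], [0, 0, 0]], [[8.4, -4.3, 0], [0, 0, 0]], [[7.3, -5.9, 0], [0, 0, 0]]]
495 [[[5.9, -7.3, 0], [0, 0, 0]], [[4.3, -8.4, 0], [0, 0, 0]], [[2.4, -9.1, 0], [0, 0, 0]], [[0.5, -9.4, 0], [0, 0, 0]], [[-1.5, -9.3, 0], [0, 0, 0]]]
```

View pics/sd2.png

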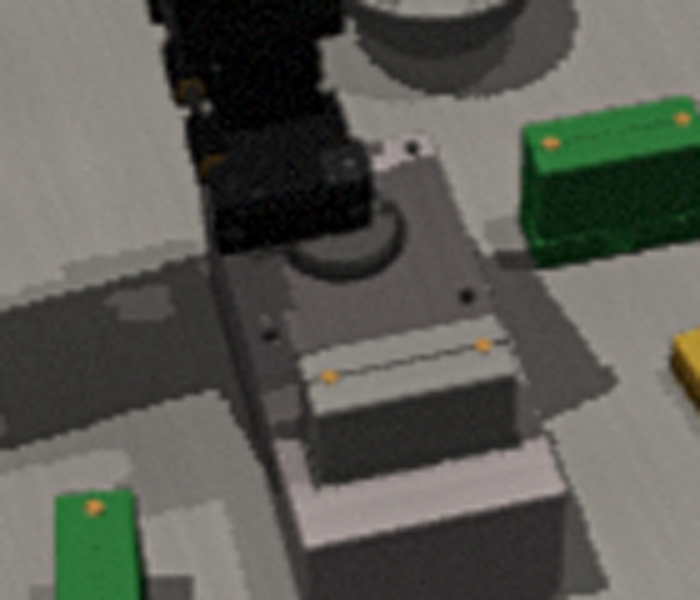

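The fingers hold the knob (about 17 mm opening, 30 N), and the mould stands clear. Now the first 60°.

>>> drive_tool --motion '[[[-3.4,-8.8,0],[0,0,0]],[[-5.1,-7.9,0],[0,0,0]],[[-6.7,-6.7,0],[0,0,0]],[[-7.9,-5.1,0],[0,0,0]],[[-8.8,-3.4,0],[0,0,0]]]'

```text
time_s: 3.7
position: [0.5112, 0.1287, 0.1282]
tcp_rot: [[-0.996, 0.093, -0.009], [0.093, 0.996, 0.004], [0.009, 0.003, -1.0]]
force: [-6.7, 5.6, 5.0]
opening: 0.198
grasp_force: 30.0
```

>>> drive_tool --motion '[[[-9.3,-1.5,0],[0,0,0]],[[-9.4,0.5,0],[0,0,0]],[[-9.1,2.4,0],[0,0,0]],[[-8.4,4.3,0],[0,0,0]],[[-7.3,5.9,0],[0,0,0]]]'

```text
time_s: 4.2
position: [0.5561, 0.1328, 0.1283]
tcp_rot: [[-0.996, 0.09, -0.009], [0.09, 0.996, -0.003], [0.009, -0.004, -1.0]]
force: [-5.8, -6.7, 5.7]
opening: 0.196
grasp_force: 30.0
```

>>> drive_tool --motion '[[[-5.9,7.3,0],[0,0,0]],[[-4.3,8.4,0],[0,0,0]],[[-2.4,9.1,0],[0,0,0]],[[-0.5,9.4,0],[0,0,0]],[[1.5,9.3,0],[0,0,0]]]'

```text
time_s: 4.7
position: [0.5753, 0.174, 0.1284]
tcp_rot: [[-0.996, 0.09, -0.001], [0.09, 0.996, -0.005], [0.0, -0.005, -1.0]]
force: [-1.2, -9.2, 1.4]
opening: 0.198
grasp_force: 30.0
```

>>> drive_tool --motion '[[[3.4,8.8,0],[0,0,0]],[[5.1,7.9,0],[0,0,0]],[[6.7,6.7,0],[0,0,0]],[[7.9,5.1,0],[0,0,0]],[[8.8,3.4,0],[0,0,0]]]'

```text
time_s: 5.2
position: [0.5506, 0.2101, 0.1288]
tcp_rot: [[-0.996, 0.09, 0.009], [0.09, 0.996, -0.002], [-0.009, -0.001, -1.0]]
force: [8.0, -5.5, -5.5]
opening: 0.199
grasp_force: 30.0
```

>>> drive_tool --motion '[[[9.3,1.5,0],[0,0,0]],[[9.4,-0.5,0],[0,0,0]],[[9.1,-2.4,0],[0,0,0]],[[8.4,-4.3,0],[0,0,0]],[[7.3,-5.9,0],[0,0,0]]]'

```text
time_s: 5.7
position: [0.5057, 0.2071, 0.1289]
tcp_rot: [[-0.996, 0.094, 0.009], [0.094, 0.996, 0.007], [-0.008, 0.008, -1.0]]
force: [4.8, 9.6, -5.6]
opening: 0.201
grasp_force: 30.0
```

>>> drive_tool --motion '[[[5.9,-7.3,0],[0,0,0]],[[4.3,-8.4,0],[0,0,0]],[[2.4,-9.1,0],[0,0,0]],[[0.5,-9.4,0],[0,0,0]],[[-1.5,-9.3,0],[0,0,0]]]'

```text
time_s: 6.2
position: [0.4856, 0.1641, 0.1285]
tcp_rot: [[-0.996, 0.093, -0.001], [0.093, 0.996, 0.006], [0.001, 0.005, -1.0]]
force: [-1.4, 8.5, 0.0]
opening: 0.198
grasp_force: 30.0
```

>>> drive_tool --motion '[[[-3.4,-8.8,0],[0,0,0]],[[-5.1,-7.9,0],[0,0,0]],[[-6.7,-6.7,0],[0,0,0]],[[-7.9,-5.1,0],[0,0,0]],[[-8.8,-3.4,0],[0,0,0]]]'

```text
time_s: 6.7
position: [0.5112, 0.1287, 0.1282]
tcp_rot: [[-0.996, 0.093, -0.009], [0.093, 0.996, 0.004], [0.009, 0.003, -1.0]]
force: [-7.0, 5.4, 7.1]
opening: 0.197
grasp_force: 30.0
```

>>> drive_tool --motion '[[[-9.3,-1.5,0],[0,0,0]],[[-9.4,0.5,0],[0,0,0]],[[-9.1,2.4,0],[0,0,0]],[[-8.4,4.3,0],[0,0,0]],[[-7.3,5.9,0],[0,0,0]]]'

```text
time_s: 7.2
position: [0.5565, 0.133, 0.1283]
tcp_rot: [[-0.996, 0.09, -0.008], [0.09, 0.996, -0.003], [0.008, -0.003, -1.0]]
force: [-2.9, -0.8, 5.5]
opening: 0.197
grasp_force: 30.0
```

>>> drive_tool --motion '[[[0,0,0],[0,0,0]],[[0,0,0],[0,0,0]]]'

```text
time_s: 7.4
position: [0.5598, 0.1357, 0.1287]
tcp_rot: [[-0.996, 0.091, 0.001], [0.091, 0.996, 0.002], [-0.001, 0.002, -1.0]]
force: [-1.0, 5.2, 2.3]
opening: 0.196
grasp_force: 30.0
```

>>> drive_tool --motion '[[[0,0,0],[0,0,0]],[[0,0,0],[0,0,0]],[[0,0,0],[0,0,0]]]'

```text
time_s: 7.7
position: [0.5598, 0.1356, 0.1286]
tcp_rot: [[-0.996, 0.091, 0.001], [0.091, 0.996, 0.002], [-0.001, 0.002, -1.0]]
force: [-0.1, 5.8, 1.6]
opening: 0.199
grasp_force: 30.0
```

>>> drive_tool --motion '[[[-1.5,1.5,0],[0,0,0]],[[-1.5,1.5,0],[0,0,0]],[[-1.4,1.6,0],[0,0,0]]]'

```text
time_s: 8.0
position: [0.5623, 0.1378, 0.1284]
tcp_rot: [[-0.996, 0.09, -0.005], [0.09, 0.996, -0.002], [0.005, -0.003, -1.0]]
force: [-5.2, 0.3, 6.3]
opening: 0.199
grasp_force: 30.0
```

>>> drive_tool --motion '[[[0,0,0],[0,0,0]],[[0,0,0],[0,0,0]],[[0,0,0],[0,0,0]]]'

```text
time_s: 8.3
position: [0.5627, 0.1382, 0.1285]
tcp_rot: [[-0.996, 0.09, -0.004], [0.09, 0.996, -0.001], [0.004, -0.002, -1.0]]
force: [-4.6, 0.7, 5.6]
opening: 0.196
grasp_force: 30.0
```

```bash
python3 - <<'E'
from h import *
s=read_state();print(s['position'],s['force'],s['moment'],s['tau'])
P_=np.array([(.4862,.1609),(.5112,.1287),(.5561,.1328),(.5753,.174),(.5506,.2101),(.5057,.2071),(.4856,.1641),(.5112,.1287),(.5565,.133),(.5598,.1357),s['position'][:2]])
F=np.array([(.3,-3.4),(-6.7,5.6),(-5.8,-6.7),(-1.2,-9.2),(8,-5.5),(4.8,9.6),(-1.4,8.5),(-7,5.4),(-2.9,-.8),(-.1,5.8),s['force'][:2]])
r=least_squares(lambda v:np.hypot(*(P_-v[:2]).T)-v[2],[.53,.168,.045]);c=r.x[:2];print(r.x,(r.fun*1e3).round(1))
d=P_-c;d/=np.linalg.norm(d,axis=1)[:,None];t=np.c_[-d[:,1],d[:,0]]
print("rad",(F*d).sum(1).round(1),"tan",(F*t).sum(1).round(1),"ang",np.degrees(np.arctan2(d[:,1],d[:,0])).round(0))
E
```

```text
[0.56270906 0.13824099 0.12845399] [-4.58821578  0.70044335  5.62650968] [0.14234863 0.7612586  0.01214173] [-8.80131684e-01 -4.02652252e+01 -1.49201998e+01 -2.32681325e-01
 -1.22751731e+00  1.73828033e-03]
[0.53035907 0.16963578 0.04506439] [-0.   0.1 -0.1  0.1  0.2 -0.2  0.   0.1 -0.1 -0.1  0. ]
rad [ 0.4 -2.2  2.2 -2.1 -1.3  5.4  0.3 -1.9 -1.  -4.4 -3.8] tan [ 3.4 -8.4 -8.6 -9.  -9.6 -9.3 -8.6 -8.6 -2.8  3.7 -2.7] ang [-169. -115.  -55.    6.   63.  123. -173. -115.  -54.  -49.  -44.]
```

>>> drive_tool --motion '[[[-1.9,2.5,0],[0,0,0]],[[-1.8,2.6,0],[0,0,0]]]'

```text
time_s: 8.5
position: [0.5665, 0.1426, 0.1284]
tcp_rot: [[-0.996, 0.09, -0.005], [0.09, 0.996, -0.002], [0.005, -0.003, -1.0]]
force: [-4.4, -0.3, 5.2]
opening: 0.193
grasp_force: 30.0
```

Drag stayed at about 3 N, against about 9 N before, while the crank followed freely, so the thread has let go. I'll release the knob and lift off.

>>> drive_tool --motion '[[[0,0,0],[0,0,0]],[[0,0,0],[0,0,0]],[[0,0,0],[0,0,0]],[[0,0,0],[0,0,0]],[[0,0,0],[0,0,0]]]' --gripper 1.0

```text
time_s: 9.0
position: [0.5689, 0.1435, 0.1285]
tcp_rot: [[-0.996, 0.091, 0.0], [0.091, 0.996, -0.0], [-0.001, -0.0, -1.0]]
force: [-0.3, 0.1, -0.3]
opening: 0.565
grasp_force: 0.0
```

>>> drive_tool --motion '[[[0,0,0],[0,0,0]],[[0,0,0],[0,0,0]],[[0,0,-20],[0,0,0]],[[0,0,-30],[0,0,0]],[[0,0,-30],[0,0,0]]]'

```text
time_s: 9.5
position: [0.5681, 0.1436, 0.2089]
tcp_rot: [[-0.996, 0.091, -0.002], [0.091, 0.996, -0.0], [0.001, -0.0, -1.0]]
force: [0.6, 0.8, -0.2]
opening: 0.972
grasp_force: 0.0
```

>>> drive_tool --motion '[[[10,-30,0],[0,0,0]],[[10,-30,0],[0,0,0]],[[10,-30,0],[0,0,0]],[[8,-27,0],[0,0,0]],[[0,0,0],[0,0,0]]]'

```text
time_s: 10.0
position: [0.5188, 0.0282, 0.2086]
tcp_rot: [[-0.996, 0.094, -0.001], [0.094, 0.996, -0.001], [0.001, -0.001, -1.0]]
force: [1.0, 0.5, -0.2]
opening: 0.996
grasp_force: 0.0
```

>>> drive_tool --motion '[[[0,0,0],[0,0,0]],[[0,0,0],[0,0,0]]]'

```text
time_s: 10.2
position: [0.5206, 0.0312, 0.2087]
tcp_rot: [[-0.996, 0.09, 0.001], [0.09, 0.996, 0.0], [-0.001, 0.0, -1.0]]
force: [-0.4, 0.5, 0.3]
opening: 1.002
grasp_force: 0.0
```

```bash
python3 - <<'E'
from h import *
T=tool();np.save("T2.npy",T);im=capture("wrist")
cv2.imwrite("pics/w2.png",cv2.resize(im[:,:,::-1],(800,600),interpolation=cv2.INTER_CUBIC))
print(T.round(4),read_state()['joint_positions'],read_state()['force'],read_state()['opening'])
E
```

```text
[[-9.959e-01  9.020e-02  8.000e-04  5.206e-01]
 [ 9.020e-02  9.959e-01  3.000e-04  3.120e-02]
 [-7.000e-04  4.000e-04 -1.000e+00  2.087e-01]
 [ 0.000e+00  0.000e+00  0.000e+00  1.000e+00]] [-8.85029041e+00  2.33395500e+01  9.77612661e+01  2.24648885e-02
  5.88682924e+01 -9.37170211e+01] [ 0.79019702 -0.45819223  0.53405656] 0.9956824997706017
```

View pics/w2.png

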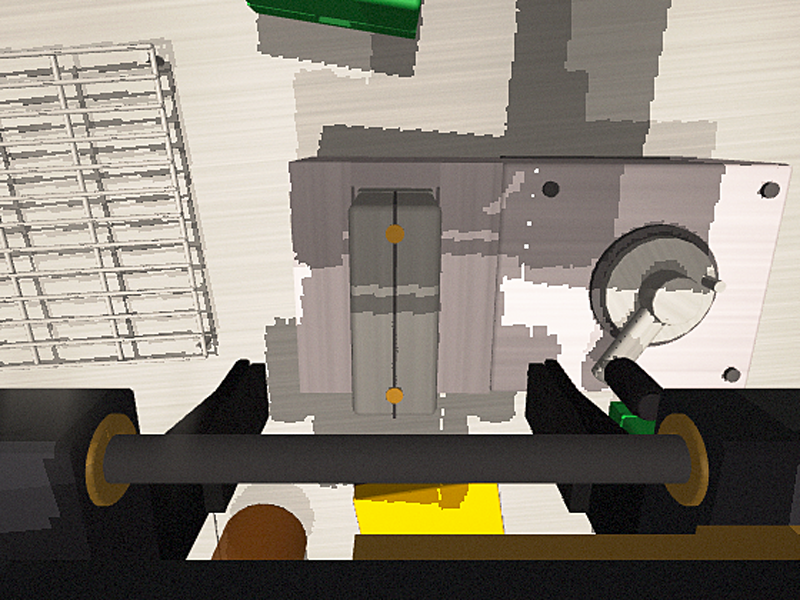

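Mould spots are at (395,234) and (395,395), aligned with the tool. The rack's near edge corners are at (153,43) and (214,356).

```bash
python3 - <<'E'
from h import *
T=np.load("T2.npy")
def at(u,v,z):
    return least_squares(lambda p:(P("wrist",[p[0],p[1],z],T=T)-[u*.7,v*.7]).ravel(),[.5,.1]).x
for n,u,v,z in [("s-",395,234,.145),("s+",395,395,.145),("rack-+",153,43,.025),("rack++",214,356,.025)]:
    w=at(u,v,z);d=(T[:3,:3].T@(np.r_[w,z]-T[:3,3]))*1000;print(n,w.round(4),"tool mm",d.round(1))
E
```

```text
s- [0.4792 0.0345] tool mm [41.6 -0.4 63.7]
s+ [0.5548 0.0276] tool mm [-34.3  -0.6  63.7]
rack-+ [ 0.3744 -0.0992] tool mm [ 134.  -143.2  183.5]
rack++ [ 0.5745 -0.1017] tool mm [ -65.5 -127.6  183.7]
```

>>> drive_tool --motion '[[[3,-0.5,20],[0,0,0]],[[0,0,30],[0,0,0]],[[0,0,30],[0,0,0]],[[0,0,20],[0,0,0]],[[0,0,9],[0,0,0]]]'

```text
time_s: 10.75
position: [0.5163, 0.0314, 0.0976]
tcp_rot: [[-0.996, 0.089, -0.003], [0.089, 0.996, 0.001], [0.003, 0.0, -1.0]]
force: [-0.1, -0.3, 0.6]
opening: 0.999
grasp_force: 0.0
```

>>> drive_tool --motion '[[[0,0,0],[0,0,0]],[[0,0,0],[0,0,0]],[[0,0,0],[0,0,0]],[[0,0,0],[0,0,0]],[[0,0,0],[0,0,0]]]' --gripper 0.0

```text
time_s: 11.25
position: [0.5176, 0.0303, 0.1004]
tcp_rot: [[-0.996, 0.091, 0.002], [0.091, 0.996, -0.0], [-0.002, -0.0, -1.0]]
force: [-1.2, -0.2, -0.8]
opening: 0.628
grasp_force: 0.0
```

>>> drive_tool --motion '[[[0,0,0],[0,0,0]],[[0,0,0],[0,0,0]],[[0,0,0],[0,0,0]],[[0,0,0],[0,0,0]],[[0,0,0],[0,0,0]]]'

```text
time_s: 11.75
position: [0.5172, 0.0304, 0.0998]
tcp_rot: [[-0.996, 0.091, 0.0], [0.091, 0.996, -0.0], [-0.0, 0.0, -1.0]]
force: [-0.9, 0.2, 3.9]
opening: 0.455
grasp_force: 30.0
```

>>> drive_tool --motion '[[[0,0,-1],[0,0,0]],[[0,0,-1],[0,0,0]],[[0,0,-1],[0,0,0]],[[0,0,0],[0,0,0]],[[0,0,0],[0,0,0]]]'

```text
time_s: 12.25
position: [0.5169, 0.0304, 0.1023]
tcp_rot: [[-0.996, 0.091, -0.001], [0.091, 0.996, 0.0], [0.001, 0.0, -1.0]]
force: [-0.3, 0.1, -5.1]
opening: 0.456
grasp_force: 30.0
```

>>> drive_tool --motion '[[[0,0,-0.7],[0,0,0]],[[0,0,-0.7],[0,0,0]],[[0,0,-0.6],[0,0,0]],[[0,0,0],[0,0,0]]]'

```text
time_s: 12.65
position: [0.5172, 0.0303, 0.1047]
tcp_rot: [[-0.996, 0.091, 0.0], [0.091, 0.996, -0.0], [-0.0, -0.0, -1.0]]
force: [0.5, 0.6, -4.7]
opening: 0.458
grasp_force: 30.0
```

Only the weight (about 4.5 N) shows past the 3 mm stop, so the mould is free. I'll lift it out and carry it to the rack.

>>> drive_tool --motion '[[[0,0,-8],[0,0,0]],[[0,0,-15],[0,0,0]],[[0,0,-20],[0,0,0]],[[0,0,-20],[0,0,0]],[[0,0,-5],[0,0,0]]]'

```text
time_s: 13.15
position: [0.5186, 0.0302, 0.175]
tcp_rot: [[-0.996, 0.09, 0.005], [0.09, 0.996, -0.001], [-0.005, -0.0, -1.0]]
force: [0.9, -0.1, -5.4]
opening: 0.458
grasp_force: 30.0
```

>>> drive_tool --motion '[[[1,-10,0],[0,0,0]],[[2,-20,0],[0,0,0]],[[2,-25,0],[0,0,0]],[[3,-25,0],[0,0,0]],[[3,-25,0],[0,0,0]]]'

```text
time_s: 13.65
position: [0.4952, -0.0744, 0.1714]
tcp_rot: [[-0.996, 0.091, -0.003], [0.091, 0.996, 0.001], [0.003, 0.0, -1.0]]
force: [0.3, 0.9, -5.4]
opening: 0.456
grasp_force: 30.0
```

>>> drive_tool --motion '[[[3,-25,0],[0,0,0]],[[3,-25,0],[0,0,0]],[[2,-25,0],[0,0,0]],[[2,-25,0],[0,0,0]],[[2,-22,0],[0,0,0]]]'

```text
time_s: 14.15
position: [0.4721, -0.195, 0.1713]
tcp_rot: [[-0.996, 0.091, -0.002], [0.091, 0.996, 0.001], [0.002, 0.001, -1.0]]
force: [1.0, -0.2, -4.6]
opening: 0.456
grasp_force: 30.0
```

>>> drive_tool --motion '[[[0,0,0],[0,0,0]],[[0,0,0],[0,0,0]],[[0,0,10],[0,0,0]],[[0,0,15],[0,0,0]],[[0,0,15],[0,0,0]]]'

```text
time_s: 14.65
position: [0.4733, -0.1924, 0.1315]
tcp_rot: [[-0.996, 0.089, -0.001], [0.089, 0.996, 0.001], [0.001, 0.001, -1.0]]
force: [0.7, 0.7, -4.5]
opening: 0.455
grasp_force: 30.0
```

```bash
python3 - <<'E'
from h import *
s=read_state();print(s['position'],s['force'],s['time_s'],s['joint_positions'])
a=capture("side")[200:400,170:370,::-1];b=capture("scene")[110:290,180:360,::-1]
cv2.imwrite("pics/m3.png",np.hstack([cv2.resize(a,(400,400),interpolation=cv2.INTER_CUBIC),cv2.resize(b,(400,400),interpolation=cv2.INTER_CUBIC)]))
E
```

```text
[ 0.47329741 -0.19244381  0.1314534 ] [ 0.68245641  0.73398077 -4.52840072] 14.65 [-3.46787309e+01  2.93969119e+01  1.03326257e+02  9.40727580e-03
  4.73248993e+01 -1.19563861e+02]
```

View pics/m3.png

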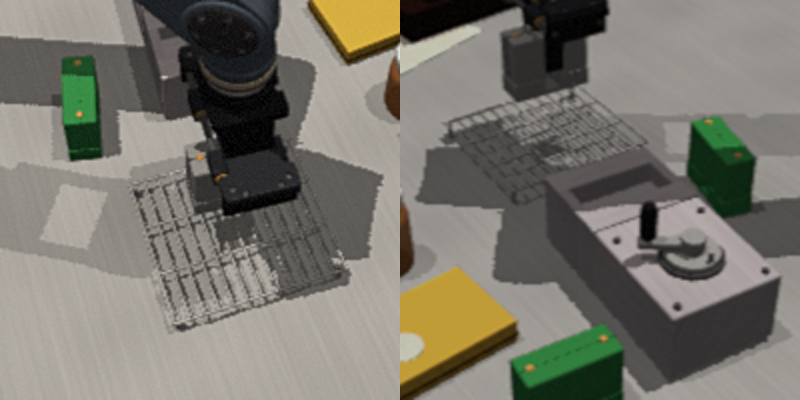

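The mould is out of the stand and hangs upright over the rack. Lowering it.

>>> drive_tool --motion '[[[0,0,15],[0,0,0]],[[0,0,20],[0,0,0]],[[0,0,15],[0,0,0]],[[0,0,10],[0,0,0]],[[0,0,3],[0,0,0]]]'

```text
time_s: 15.25
position: [0.4733, -0.193, 0.0687]
tcp_rot: [[-0.996, 0.09, -0.001], [0.09, 0.996, 0.001], [0.002, 0.001, -1.0]]
force: [0.4, 0.8, -5.4]
opening: 0.461
grasp_force: 30.0
```

>>> drive_tool --motion '[[[0,0,1],[0,0,0]],[[0,0,1],[0,0,0]],[[0,0,1],[0,0,0]],[[0,0,0],[0,0,0]]]'

```text
time_s: 15.65
position: [0.4739, -0.1938, 0.067]
tcp_rot: [[-0.996, 0.091, 0.001], [0.091, 0.996, -0.001], [-0.001, -0.0, -1.0]]
force: [-0.6, -0.3, -5.8]
opening: 0.455
grasp_force: 30.0
```

>>> drive_tool --motion '[[[0,0,1.5],[0,0,0]],[[0,0,1.5],[0,0,0]],[[0,0,1],[0,0,0]],[[0,0,1],[0,0,0]],[[0,0,0],[0,0,0]]]'

```text
time_s: 16.15
position: [0.4735, -0.1936, 0.0614]
tcp_rot: [[-0.996, 0.091, -0.0], [0.091, 0.996, 0.0], [0.0, 0.0, -1.0]]
force: [-0.2, 0.2, -5.1]
opening: 0.458
grasp_force: 30.0
```

>>> drive_tool --motion '[[[0,0,0.7],[0,0,0]],[[0,0,0.7],[0,0,0]],[[0,0,0.6],[0,0,0]],[[0,0,0],[0,0,0]]]'

```text
time_s: 16.55
position: [0.4736, -0.1937, 0.0599]
tcp_rot: [[-0.996, 0.091, 0.0], [0.091, 0.996, -0.0], [-0.0, -0.0, -1.0]]
force: [-0.9, 0.8, -1.5]
opening: 0.459
grasp_force: 30.0
```

Contact is starting. One more small step.

>>> drive_tool --motion '[[[0,0,0.5],[0,0,0]],[[0,0,0.4],[0,0,0]],[[0,0,0],[0,0,0]]]'

```text
time_s: 16.85
position: [0.4736, -0.1936, 0.0598]
tcp_rot: [[-0.996, 0.091, 0.0], [0.091, 0.996, -0.0], [-0.001, -0.0, -1.0]]
force: [-2.4, 2.1, 6.3]
opening: 0.46
grasp_force: 30.0
```

The mould is seated, so I'll release and rise.

>>> drive_tool --motion '[[[0,0,0],[0,0,0]],[[0,0,0],[0,0,0]],[[0,0,0],[0,0,0]],[[0,0,0],[0,0,0]],[[0,0,0],[0,0,0]]]' --gripper 1.0

```text
time_s: 17.35
position: [0.4737, -0.1937, 0.0585]
tcp_rot: [[-0.996, 0.091, 0.0], [0.091, 0.996, 0.0], [-0.0, 0.0, -1.0]]
force: [-0.5, 0.2, 0.5]
opening: 0.83
grasp_force: 0.0
```

>>> drive_tool --motion '[[[0,0,0],[0,0,0]],[[0,0,-10],[0,0,0]],[[0,0,-25],[0,0,0]],[[0,0,-35],[0,0,0]],[[0,0,-40],[0,0,0]]]'

```text
time_s: 17.85
position: [0.4728, -0.1931, 0.1696]
tcp_rot: [[-0.996, 0.091, -0.002], [0.091, 0.996, 0.001], [0.002, 0.001, -1.0]]
force: [0.8, -0.6, 0.3]
opening: 1.001
grasp_force: 0.0
```

>>> drive_tool --motion '[[[0,0,-30],[0,0,0]],[[0,0,-20],[0,0,0]],[[0,0,0],[0,0,0]],[[0,0,0],[0,0,0]],[[0,0,0],[0,0,0]]]'

```text
time_s: 18.35
position: [0.4727, -0.193, 0.2176]
tcp_rot: [[-0.996, 0.091, -0.002], [0.091, 0.996, 0.002], [0.002, 0.001, -1.0]]
force: [-0.1, -0.3, -0.3]
opening: 1.0
grasp_force: 0.0
```

```bash
python3 - <<'E'
from h import *
a=capture("wrist")[:,:,::-1];b=capture("scene")[110:290,180:360,::-1]
cv2.imwrite("pics/m4.png",np.hstack([cv2.resize(a,(480,360)),cv2.resize(b,(320,360),interpolation=cv2.INTER_CUBIC)]))
E
```

```text
(no output)
```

View pics/m4.png

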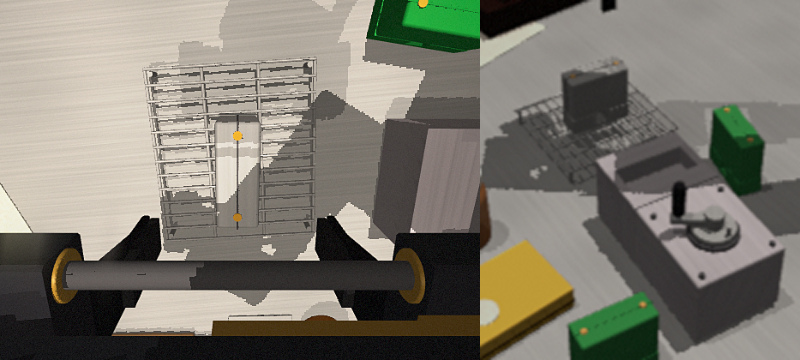

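The mould stands upright near the centre of the rack, and the gripper is clear.

```bash
python3 -c "
from rig import *
print(hand_in())"
```

```text
the job is handed in; nothing more can be done
None
```

I wound the crank about 1.4 turns, stopping shortly after its drag fell from about 9 N to about 3 N. The mould then lifted out showing only its own weight and stands upright near the centre of the rack; I handed in at about 18 s with nothing else touched, and no verdict came back.

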